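Fetch the marker from under the low riser with the reacher

TASK

The marker pen has slid under the low wire-topped riser, where a hand cannot get at it. Take the reacher by its two grip bars, squeeze the trigger so that its jaws close on the marker under there, and draw the marker wholly out onto the open bench between the jaws; then let go and leave the reacher lying flat on the bench, jaws open and outside the riser, and lay the marker flat in the white tray by hand. Leave the label roll and the masking tape roll where they are.

Things in the scene. Friction and masses are not known exactly. Their poses are not given: they have to be found in the camera images.
- riser: Fixed low riser, grey sheet sides and a top of steel wires, 220 (its x) x 200 (its y) x 68 mm high; a red box cutter lies on top at the back, up to 90 mm high. Origin: bench level, centre of its footprint. Two sides and back are closed by 4 mm sheet; only the -y side is open. Its y axis points from the opening to the back.
- riser_mouth (a point): Middle of the riser's open side at bench level, y = -0.100 of the riser; the opening is 212 mm wide and 60 mm high.
- marker: Loose black marker pen, 138 mm long along its y axis, 18 mm wide (x), about 20 mm high, 20 g; origin at the centre of its underside. It starts lying under the riser, roughly along the riser's y axis (within 0.2 rad), near end at least 20 mm inside the opening. It does not roll.
- reacher: Loose reacher, about 0.3 kg, lying flat on the bench; it slides easily while held and need not be lifted. Origin at bench level, midway between its grip bars; x points along the shaft to the jaws, z up. An aluminium shaft 16 mm thick, up to 21 mm high, leads to the jaws. Squeezing the trigger swings both jaws evenly inward about the x axis.
- reacher_grip (a point): Where to grasp from above: midway between the two upright grip bars, 48 mm above the bench. The bars are 85 to 90 mm long (reacher x), 10 mm thick, up to 76 mm high on a 12 mm base plate: a fixed black bar, outer face at y = -0.030 of the reacher, and the grey ribbed trigger bar, outer face at y = +0.030 when free (60 mm over both).
- reacher_trigger (a joint): Travel of the trigger bar towards the fixed bar, m: 0 free (76 mm between jaw pads), 0.020 fully squeezed (7 mm), 0.017 with the marker held. Spring 4 N at 0, 9 N at 0.020; 15 to 30 N of grip hold the marker firmly. As only one bar moves, the middle of the grip is at y = -(this)/2 of the reacher: in a centring gripper the tool shifts to its +y by half the squeeze.
- reacher_jaw_centre (a point): Point midway between the jaw pads, on the reacher's x axis, 225 mm ahead of the reacher's origin, 14 mm above its underside.
- jaw_left: Left (+y) jaw of the reacher, a dark steel finger 8 mm thick, 65 mm long, with an upright round rubber pad at its tip (10 mm across, 4 to 25 mm above the bench); origin at its hinge, at x = 0.157, y = +0.014 of the reacher.
- jaw_right: Right (-y) jaw, its mirror image; hinge at x = 0.157, y = -0.014 of the reacher. With jaws open the pair is 98 mm wide overall.
- tray: Loose shallow white tray, 240 (x) x 260 (y) mm outside, walls 50 mm high and 3 mm thick, floor 3 mm thick; origin at the centre of its underside.
- label_roll: Loose white label roll standing on end, 85 mm across, 69 mm high, bystander. Origin at the centre of its underside.
- masking_roll: Loose roll of masking tape lying flat, 102 mm across, 25 mm high, bystander. Origin at the centre of its underside.
There are look-alikes about, which are no part of the job. Of the things that look like the marker, take the one that is farthest from the robot's base at the start.

How it is judged:
On the way, in this order (a step that is already met when the one before it is completed fails the run):
1. with the trigger squeezed, both jaws press on the marker while its middle is still under the riser (contact force between each of jaw_left, jaw_right and marker above 0.4 N and value of joint reacher_trigger above 0.01 m and y of marker in the frame of riser above -0.06 m), for 0.2 s.
2. the marker is wholly out of the riser (its middle over 175 mm in front of the riser's centre), still held between both jaws (contact force between each of jaw_left, jaw_right and marker above 0.4 N and y of marker in the frame of riser below -0.175 m), for 0.1 s.
At the end, for the whole second after the job is handed in: The marker lies flat (0.12 rad) and at rest on the floor of the tray (underside under 12 mm up), the tray level on the bench; the reacher lies flat (0.08 rad, under 8 mm up) and at rest on the bench, its jaw centre outside the riser, its trigger released (under 3 mm) (x of marker in the frame of tray between -0.11 and 0.11 m and y of marker in the frame of tray between -0.12 and 0.12 m and z of marker in the frame of tray below 0.012 m and angle between marker's own z axis and vertical below 0.12 rad and linear speed of each of marker, reacher below 0.02 m/s and angle between tray's own z axis and vertical below 0.1 rad and height (world z) of tray below 0.01 m and height (world z) of reacher below 0.008 m and angle between reacher's own z axis and vertical below 0.08 rad and value of joint reacher_trigger below 0.003 m and (y of reacher_jaw_centre in the frame of riser below -0.1 m or y of reacher_jaw_centre in the frame of riser above 0.1 m or x of reacher_jaw_centre in the frame of riser below -0.11 m or x of reacher_jaw_centre in the frame of riser above 0.11 m)); the robot touches nothing.
It fails at once if label roll moved more than 30 mm (distance of label_roll from where it was at the start of the episode above 0.03 m).
It fails at once if masking roll moved more than 30 mm (distance of masking_roll from where it was at the start of the episode above 0.03 m).
It also fails if it takes over 67 s, if anything falls off the work surface, if the arm or the gripper's body presses on something with over 40 N, if the wrist force passes 120 N, or if a joint passes its speed limit or range.

ROBOT

A 6-joint arm with a two-finger parallel gripper is mounted at the origin on a cart in front of the work surface, level with it; the furniture and walls round the work are solid. World frame = base frame: x ahead of the robot, y to its left, z up, the work surface at z = 0. Lengths are in m, angles in rad, forces in N, time in s.
With the tool pointing down it reaches from about 0.25 to 0.725 m from the base axis. Payload 4 kg.
Tool frame: the origin (TCP) lies at the very end of the fingers, on their centre line; the grasp point (between the pads) lies 19 mm behind it; z points along the fingers, y is the line along which they close (so a half turn about z gives the same grasp; the last joint's range is limited). The gripper opens to 85 mm and grips with 20 to 120 N. Pads are 22 mm wide; open, the fingers measure 114 mm over their backs; the gripper's body (76 mm by 85 mm) begins 54 mm behind the grasp point. The pads swing forward as they close: fully open they stand 13 mm farther back than shut.
Start: joints at [1.176, 0.241, 0.005, 1.335, 0, 1.571], TCP at [0.192, 0.462, 0.231] pointing down, gripper open.
Joint ranges: [-2.72, 2.72], [-1.05, 1.87], [-1.09, 1.28], [-1.99, 2.15], [-1.42, 1.44], [-3.14, 3.14]. Speed limits (rad/s): [2.79, 2.79, 3.14, 3.14, 3.14, 3.14].

INTERFACE

Orientations are given as a unit quaternion [x, y, z, w].
In Python, from workcell import bot, vision, workorder gives the robot as it stands.
- The arm moves only by the shell command python3 -m creep 'ROWS' [OPENING]. ROWS is JSON, a list of rows, each a list of 2 entries, a list of its own where there are three numbers: the shift along the tool's x, y, z in mm, then the turn, a rotation vector about the tool's x, y, z in rad. In form: [[[dx, dy, dz], [wx, wy, wz]], ...]. A call has 1 to 12 rows; each row shifts and turns the commanded pose from where the row before left it, along the tool's axes as they then stand; what a row does not reach is not made up. A row lasts 1/8 s, in which the tool goes at most 62.5 mm and 10.7 degrees, less where a joint would pass 70% of its speed; a pose out of reach is approached as far as the arm can. A call is refused whole if a number of a shift passes 62.5 or a number of a turn 0.188, either way. A call with a gripper value outside its range is refused whole. OPENING is the finger opening in mm, from 0 to 85.4, set as the call begins (- or left out, the last holds). The fingers move at their own pace and stop on an object; the grip force is fixed at half the most. Time passes only in rows, so rows that do not move let the fingers close. It gives the time, the measured TCP pose, the force, the opening and the grip force at its end, in the units of the state.
- bot.get_obs(): the state, without advancing time (a new reading comes with each control period).
- vision.camera(name): name is "side" or "top" or "wrist"; returns a dict with "image" (400x640x3 uint8, blue, green, red), "z_map" (400x640 float32, m along the optical axis (not along the pixel's ray), 0 where there is no reading), "K" (3x3 intrinsics, pixels), "rvec" (rotation vector, rad) and "tvec" (3), from world to camera coordinates, as OpenCV has them; the wrist camera has in their place "tool_from_camera" (4x4, takes a point from camera to tool coordinates, whose origin is the TCP and whose axes are the flange's). Camera axes: x right, y down, z forward; pixel columns grow to the right and rows downward; lengths in m; the calibration is good to about 2 mm. A picture is of the moment at which its call begins: read the wrist's pose just before it.
- workorder.job_done(): hands the job in; it is judged then, once.
Trained networks look in a picture, given as the dict that the camera call returned (one of the last four; its "shot" number tells which), for a name from the list of things; names that differ only in an ending like _2 or _b are one class to them, and where a whole thing is asked for, a point or a joint stands for the part that bears it (a point fixed in the world has none). Each returns a list of dicts, best first, with "score" (0 to 1); they miss things now and then, are a little off and sometimes report something else, mostly with a low value. They report only what shows in the picture. A call takes as long as a camera call. They do not tell look-alikes from the thing itself.
- vision.spot_in(picture, query): "position" ([column, row] in pixels, amid what is visible of it).
- vision.place_of(picture, query): "position" ([column, row] in pixels: a listed point, or the origin of a listed thing).
The state is a dict: "clock": time; "joint_pos": joint angles; "joint_vel": joint speeds; "tau": joint torques, N m; "eef_pos": TCP position; "tool_rot": TCP orientation; "ft_force": force on the tool from outside, world axes, zero at the start; "ft_torque": the same for the moment, N m; "grip_width": finger opening in m; "grasp_force": force on a finger pad.
Only numpy, scipy, OpenCV 4.12 (cv2) and the standard library are available. Lean on these libraries where they do the work, as an engineer would, in place of code of your own. Each camera call takes 0.05 s, during which the arm holds its last target. There are 200 camera calls.

## Working session

There is one attempt and no reset: what is moved stays moved. The work goes in short steps, Python scripts to look and compute and a shell command to move; the robot and the scene stay as the last step left them, time stands still between calls to the robot, and variables do not carry over. Pictures are saved under pics/ and viewed, at most 14 in all, crops included, and the job is handed in when it is done.

```bash
mkdir -p pics; ls
cat > h.py <<'E'
import numpy as np, cv2
from workcell import bot, vision, workorder
from scipy.spatial.transform import Rotation as R
def cam(n):
    o=bot.get_obs(); p=vision.camera(n)
    if n=="wrist":
        T=np.eye(4);T[:3,:3]=R.from_quat(o["tool_rot"]).as_matrix();T[:3,3]=o["eef_pos"]
        p["W"]=T@np.array(p["tool_from_camera"])
    else:
        M=cv2.Rodrigues(np.array(p["rvec"],float))[0];T=np.eye(4);T[:3,:3]=M;T[:3,3]=np.ravel(p["tvec"]);p["W"]=np.linalg.inv(T)
    return p
def cloud(p):
    z=p["z_map"];K=p["K"];v,u=np.mgrid[:z.shape[0],:z.shape[1]]
    c=np.stack([(u-K[0][2])/K[0][0]*z,(v-K[1][2])/K[1][1]*z,z],-1)
    w=c@p["W"][:3,:3].T+p["W"][:3,3]; w[z<=0]=np.nan; return w
def onplane(p,px,h):
    K=p["K"];d=p["W"][:3,:3]@np.array([(px[0]-K[0][2])/K[0][0],(px[1]-K[1][2])/K[1][1],1]);o=p["W"][:3,3]
    return o+d*(h-o[2])/d[2]
def find(p,q,h,f=None):
    f=f or vision.place_of
    return [(round(r["score"],2),np.round(r["position"]).astype(int).tolist(),np.round(onplane(p,r["position"],h),3).tolist()) for r in f(p,q)]
E
python3 - <<'E'
from h import *
for n in ["top","side"]:
    p=cam(n);cv2.imwrite(f"pics/{n}0.png",p["image"])
    print(n,p["W"][:3,3])
    for q,h in [("riser",0),("riser_mouth",0),("marker",0),("reacher",0),("reacher_grip",.048),("reacher_jaw_centre",.014),("jaw_left",.01),("jaw_right",.01),("tray",0),("label_roll",0),("masking_roll",0)]:
        print(q,find(p,q,h)[:4])
print(bot.get_obs())
E
```

```text
pics
top [ 0.45006978 -0.03375245  1.24820151]
riser [(0.64, [184, 230], [0.438, 0.362, 0.0])]
riser_mouth []
marker [(0.81, [322, 257], [0.367, -0.049, 0.0]), (0.76, [177, 230], [0.438, 0.383, 0.0]), (0.36, [340, 206], [0.518, -0.099, 0.0])]
reacher [(0.78, [341, 204], [0.525, -0.102, 0.0])]
reacher_grip [(0.74, [342, 202], [0.527, -0.103, 0.048]), (0.59, [290, 208], [0.506, 0.047, 0.048]), (0.56, [268, 217], [0.479, 0.11, 0.048])]
reacher_jaw_centre [(0.76, [267, 218], [0.476, 0.114, 0.014])]
jaw_left [(0.65, [291, 215], [0.487, 0.045, 0.01])]
jaw_right [(0.53, [288, 206], [0.515, 0.055, 0.01])]
tray [(0.75, [443, 234], [0.44, -0.405, 0.0]), (0.64, [341, 204], [0.524, -0.101, 0.0])]
label_roll [(0.85, [335, 143], [0.707, -0.082, 0.0])]
masking_roll [(0.67, [282, 139], [0.715, 0.078, 0.0]), (0.44, [344, 204], [0.525, -0.11, 0.0])]
side [0.35413619 0.77647016 0.80108157]
riser [(0.94, [327, 349], [0.431, 0.366, 0.0])]
riser_mouth []
marker [(0.81, [320, 351], [0.445, 0.375, 0.0]), (0.76, [382, 228], [0.367, -0.043, -0.0]), (0.67, [338, 244], [0.477, 0.057, 0.0])]
reacher [(0.68, [335
[... 439 characters left out ...]
 0.092, 0.0])]
{'clock': 1.2, 'joint_pos': array([1.17601449e+00, 2.40574943e-01, 5.01379637e-03, 1.33517770e+00,
       8.30760192e-06, 1.57078681e+00]), 'joint_vel': array([-0.00159021,  0.00034716,  0.00051353,  0.00092606,  0.00055683,
       -0.0009936 ]), 'tau': array([-8.78137644e-05, -3.72224236e+01,  2.52690697e+01,  1.54965433e-03,
        7.40954988e-05, -1.47616652e-05]), 'eef_pos': array([0.19230704, 0.46155551, 0.23132427]), 'tool_rot': array([1.96106919e-01, 9.80582518e-01, 2.89985385e-05, 1.56364877e-06]), 'ft_force': array([ 0.27336586,  0.40424995, -0.96550376]), 'ft_torque': array([0.0304584 , 0.00358491, 0.03671591]), 'grasp_force': 0.0, 'grip_width': 0.08528239578012703}
```

View pics/top0.png

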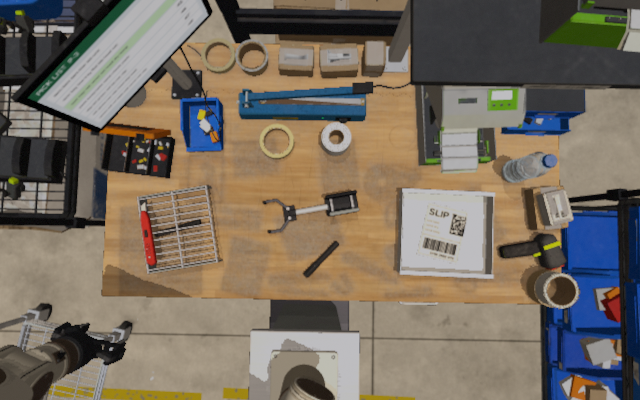

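View pics/side0.png

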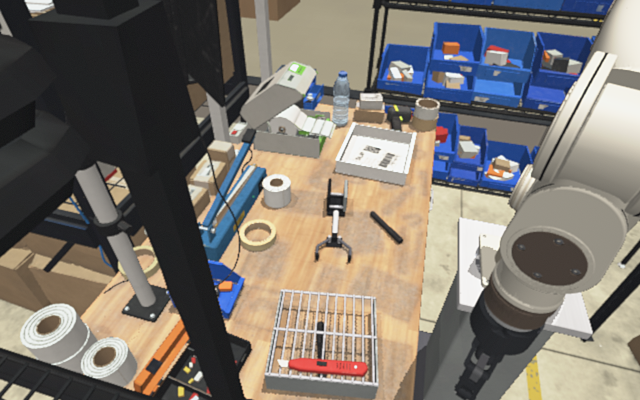

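The top view shows the riser at about (178,230) with its opening to the right (world −y). The target marker lies under the wires at (150–202, 228). The reacher's grip is at (342,203) and its jaws at (267,217), and the decoy marker is at (322,258). The side view agrees.

Run:
```python
from h import *
p=cam("top");w=cloud(p);im=p["image"].astype(int)
def reg(m,name):
    q=w[m][:,:3]; q=q[~np.isnan(q[:,0])]
    r=cv2.minAreaRect(q[:,:2].astype(np.float32)); print(name,len(q),r,"z",np.percentile(q[:,2],[5,50,95]).round(3)); return q
X,Y,Z=w[...,0],w[...,1],w[...,2]
box=(X>.28)&(X<.6)&(Y>.22)&(Y<.52)
reg(box&(Z>.03)&(Z<.1),"riser")
dark=im.max(-1)<60
reg(box&dark,"marker depth")
v,u=np.where(box&dark); print(u.min(),u.max(),v.min(),v.max())
pts=np.array([onplane(p,(a,b),.018)[:2] for a,b in zip(u,v)],np.float32);print("marker",cv2.minAreaRect(pts),len(pts))
reg((X>.4)&(X<.6)&(Y>-.2)&(Y<-.03)&(Z>.03),"grip")
reg((X>.4)&(X<.6)&(Y>-.03)&(Y<.16)&(Z>.008),"jaws")
reg((X>.25)&(X<.65)&(Y>-.6)&(Y<-.25)&(Z>.03)&(Z<.08),"tray")
reg((X>.28)&(X<.45)&(Y>-.15)&(Y<.03)&dark,"decoy")
reg((X>.6)&(Y>-.15)&(Y<.15)&(Z>.01)&(Z<.09),"rolls")
q=cam("wrist");print(np.round(q["tool_from_camera"],3),q["K"])
for c in "top","side":print(find(cam(c),"reacher_trigger",.07,vision.spot_in))
```

```text
riser 2279 ((0.4738418459892273, 0.3688511848449707), (0.28617045283317566, 0.20179836452007294), 10.28965950012207) z [0.05  0.068 0.087]
marker depth 394 ((0.47537338733673096, 0.36814987659454346), (0.2817235589027405, 0.1981542855501175), 10.402061462402344) z [0.01  0.039 0.759]
11 220 97 271
marker ((0.6244187951087952, 0.5271576642990112), (0.7745571136474609, 0.2824515402317047), 40.799781799316406) 394
grip 282 ((0.521547794342041, -0.10072917491197586), (0.060991089791059494, 0.0883902981877327), 10.7413911819458) z [0.033 0.075 0.08 ]
jaws 349 ((0.5267834067344666, 0.052409399300813675), (0.16476665437221527, 0.15312889218330383), 11.171979904174805) z [0.009 0.021 0.027]
tray 2199 ((0.48436030745506287, -0.4326551556587219), (0.3353812098503113, 0.3319835960865021), 89.71444702148438) z [0.033 0.054 0.077]
decoy 237 ((0.36166754364967346, -0.04480566084384918), (0.016436144709587097, 0.13135012984275818), 46.165374755859375) z [0.013 0.018 0.023]
rolls 7103 ((0.8422861099243164, 7.703900337219238e-05), (0.299813449382782, 0.3759874105453491), 89.98399353027344) z [0.022 0.056 0.073]
[[ 0.    -0.957 -0.291  0.075]
 [ 1.     0.    -0.    -0.001]
 [ 0.    -0.291  0.957 -0.142]
 [ 0.     0.     0.     1.   ]] [[278.81750939   0.         317.45030256]
 [  0.         278.81750939 203.19960147]
 [  0.           0.           1.        ]]
[(0.58, [345, 211], [0.499, -0.11, 0.07])]
[(0.68, [346, 194], [0.491, -0.082, 0.07]), (0.38, [277, 190], [0.692, -0.042, 0.07])]
```

```bash
python3 -m creep '[[[-45,-10,-17],[0,0,0]],[[-45,-10,-17],[0,0,0]],[[-45,-10,-17],[0,0,0]],[[-45,-10,-17],[0,0,0]],[[-45,-10,-17],[0,0,0]],[[-45,-10,-17],[0,0,0]],[[0,0,0],[0,0,0]],[[0,0,0],[0,0,0]]]' 85
cat > m.py <<'E'
from h import *
def comp(p,mask,seed_min=30):
    n,l,s,c=cv2.connectedComponentsWithStats(mask.astype(np.uint8),connectivity=8)
    if n<2:return mask
    return l==1+np.argmax(s[1:,4])
E
python3 - <<'E'
from m import *
p=cam("wrist");cv2.imwrite("pics/w1.png",p["image"]);w=cloud(p);X,Y,Z=[w[...,i] for i in range(3)]
for q,h in [("riser",0),("riser_mouth",0),("marker",0),("reacher",0),("reacher_jaw_centre",.014),("jaw_left",.01),("jaw_right",.01),("reacher_grip",.048)]: print(q,find(p,q,h)[:4])
m=comp(p,(Z>.058)&(Z<.075)&(X<.62)&(Y>.2)); q=w[m].astype(np.float32); print("riser",len(q),cv2.minAreaRect(q[:,:2].copy()),np.median(q[:,2]))
dark=p["image"].max(-1)<65
m=dark&(X>.3)&(X<.56)&(Y>.25)&(Y<.47)&(Z<.03);print("mk",m.sum(), np.nanmedian(Z[m])); q=w[m].astype(np.float32)
print(cv2.minAreaRect(q[:,:2].copy()))
t=cam("top");w=cloud(t);X,Y,Z=[w[...,i] for i in range(3)]
m=comp(t,(Z>.055)&(Z<.09)&(X>.4)&(X<.6)&(Y>-.2)&(Y<-.03));q=w[m].astype(np.float32);print("grip",cv2.minAreaRect(q[:,:2].copy()))
E
```

```text
clock: 2.5
eef_pos: [0.4181, 0.3023, 0.3329]
tool_rot: [0.196, 0.981, -0.0, -0.0]
ft_force: [-0.8, 0.7, -0.5]
grip_width: 0.085
grasp_force: 0.0
riser [(0.9, [357, 162], [0.44, 0.365, 0.0])]
riser_mouth []
marker [(0.74, [366, 161], [0.445, 0.38, 0.0]), (0.73, [126, 211], [0.364, -0.048, 0.0])]
reacher [(0.7, [148, 291], [0.521, -0.103, 0.0])]
reacher_jaw_centre []
jaw_left [(0.76, [202, 242], [0.467, 0.053, 0.01])]
jaw_right []
reacher_grip [(0.91, [135, 309], [0.526, -0.102, 0.048])]
riser 5664 ((0.44025784730911255, 0.3626473546028137), (0.21990053355693817, 0.20044685900211334), 10.495414733886719) 0.06679584
mk 1127 0.01743758665321732
((0.4386487305164337, 0.3670782446861267), (0.2230820506811142, 0.17498527467250824), 7.637641429901123)
grip ((0.546269416809082, -0.09609569609165192), (0.01014977041631937, 0.08830918371677399), 10.875896453857422)
```

View pics/w1.png

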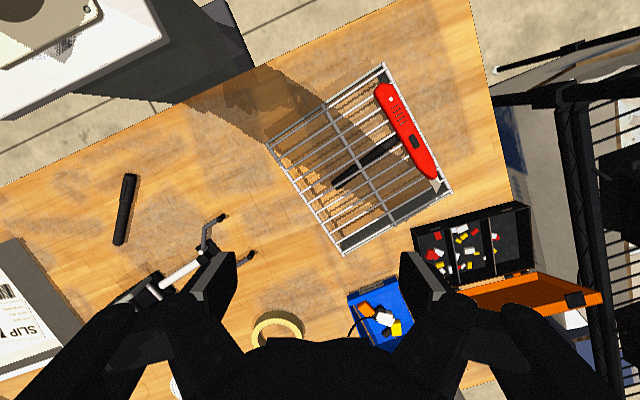

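The wrist view shows the riser's opening facing the jaws, which are at (235,235). The marker is under the wires from (334,187) to about (400,143), with its far end beneath the red cutter.

Run:
```python
from m import *
p=cam("wrist");w=cloud(p)
im=p["image"].max(-1).astype(int); m=np.zeros(im.shape,bool); m[132:196,328:404]=True; m&=(im<60)
m=comp(p,cv2.dilate(m.astype(np.uint8),np.ones((5,5)))>0)&m
v,u=np.where(m);P=np.array([onplane(p,(a,b),.015)[:2] for a,b in zip(u,v)])
th=np.deg2rad(10.5);A=np.array([[np.cos(th),np.sin(th)],[-np.sin(th),np.cos(th)]])
Q=(P-[.4403,.3626])@A.T
print(len(Q),Q.min(0),Q.max(0))
for a in np.arange(-.09,.08,.02):
    s=Q[(Q[:,1]>a)&(Q[:,1]<a+.02)]
    if len(s)>5: print(round(a+.01,3),len(s),np.percentile(s[:,0],[5,50,95]).round(4))
im2=cv2.resize(p["image"][110:220,300:470],None,fx=4,fy=4);cv2.imwrite("pics/w1c.png",im2)
```

```text
671 [-0.00870418 -0.05286257] [0.01929642 0.07831351]
-0.06 9 [0.0031 0.0066 0.0167]
-0.04 98 [0.0004 0.0067 0.0182]
-0.02 101 [-0.0018  0.0045  0.016 ]
0.0 66 [-0.0034  0.0026  0.0142]
0.02 109 [-0.0051  0.0014  0.008 ]
0.04 128 [-0.0074  0.0001  0.0077]
0.06 114 [-0.0079 -0.0005  0.0065]
0.08 46 [-0.0076 -0.0016  0.0044]
```

View pics/w1c.png

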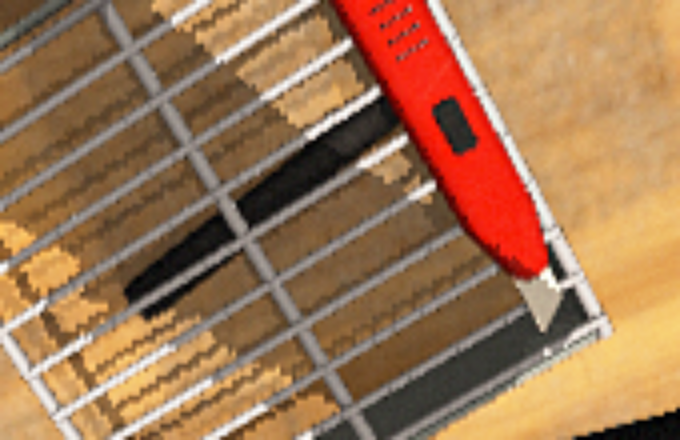

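```bash
python3 -m creep '[[[0,0,0],[0,0,0.1644]],[[0,0,0],[0,0,0.1644]],[[0,0,0],[0,0,0.1644]],[[0,0,0],[0,0,0.1644]],[[0,0,0],[0,0,0.1644]],[[0,0,0],[0,0,0.1644]],[[0,0,0],[0,0,0]]]'
python3 -m creep '[[[-52,3.2,26],[0,0,0]],[[-52,3.2,26],[0,0,0]],[[-52,3.2,26],[0,0,0]],[[-52,3.2,26],[0,0,0]],[[-52,3.2,26],[0,0,0]],[[-52,3.2,26],[0,0,0]],[[-52,3.2,26],[0,0,0]],[[-52,3.2,26],[0,0,0]],[[0,0,0],[0,0,0]],[[0,0,0],[0,0,0]]]'
cat > g.py <<'E'
from m import *
def grip():
    p=cam("wrist");w=cloud(p);X,Y,Z=[w[...,i] for i in range(3)]
    o=bot.get_obs();e=o["eef_pos"]
    m=(Z>.055)&(Z<.085)&(np.hypot(X-e[0],Y-e[1])<.12)
    q=w[m].astype(np.float32)
    print("pts",len(q),cv2.minAreaRect(q[:,:2].copy()))
    print("net",find(p,"reacher_grip",.048)[:2],find(p,"reacher_jaw_centre",.014)[:2],find(p,"marker",.015)[:3])
    print(e,R.from_quat(o["tool_rot"]).as_matrix().round(3).tolist())
    return p
E
python3 - <<'E'
from g import *
p=grip();cv2.imwrite("pics/w2.png",p["image"])
E
```

```text
clock: 3.92
eef_pos: [0.4184, 0.3023, 0.3333]
tool_rot: [0.636, 0.771, -0.0, -0.0]
ft_force: [0.7, -0.0, -0.4]
grip_width: 0.0849
grasp_force: 0.0
clock: 5.18
eef_pos: [0.5218, -0.1013, 0.1253]
tool_rot: [0.637, 0.771, 0.0, -0.0]
ft_force: [0.2, -0.3, 0.6]
grip_width: 0.0846
grasp_force: 0.0
pts 3406 ((0.5212576985359192, -0.10028667747974396), (0.06087964028120041, 0.0885319635272026), 11.438874244689941)
net [(0.78, [317, 214], [0.521, -0.103, 0.048])] [] [(0.92, [157, 106], [0.37, -0.045, 0.015])]
[ 0.52214308 -0.10077837  0.1257888 ] [[-0.19, 0.982, 0.0], [0.982, 0.19, 0.0], [0.0, 0.001, -1.0]]
```

View pics/w2.png

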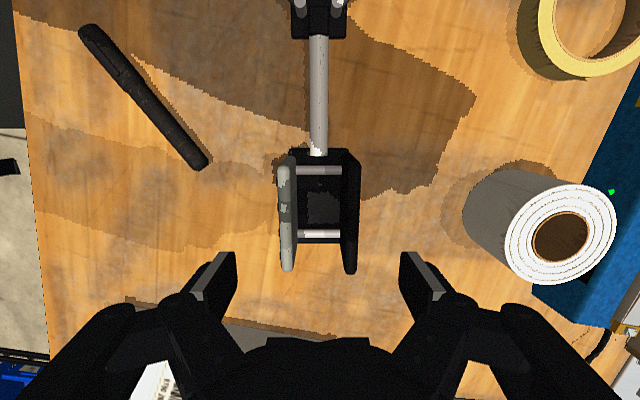

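The gripper is centred over the two bars at (287,215) and (350,215), and nothing is in the way. I'll descend and take a light grip.

```bash
python3 -m creep '[[[0,0,25],[0,0,0]],[[0,0,25],[0,0,0]],[[0,0,25],[0,0,0]],[[0,0,23],[0,0,0]],[[0,0,0],[0,0,0]],[[0,0,0],[0,0,0]]]'
python3 -m creep '[[[0,0,0],[0,0,0]],[[0,0,0],[0,0,0]],[[0,0,0],[0,0,0]],[[0,0,0],[0,0,0]],[[0,0,0],[0,0,0]]]' 56
```

```text
clock: 6.12
eef_pos: [0.5229, -0.101, 0.0285]
tool_rot: [0.637, 0.771, 0.0, 0.001]
ft_force: [0.6, -0.8, -0.8]
grip_width: 0.0853
grasp_force: 0.0
clock: 6.75
eef_pos: [0.5242, -0.1013, 0.0291]
tool_rot: [0.637, 0.771, 0.002, 0.002]
ft_force: [2.1, 2.1, 7.6]
grip_width: 0.0562
grasp_force: 6.0
```

```bash
python3 -m creep '[[[10,2.5,0],[0,0,0]],[[15,3,0],[0,0,0]],[[15,3,0],[0,0,0]],[[15,3,0],[0,0,0]],[[15,3,0],[0,0,0]],[[15,3,0],[0,0,0]],[[15,4.5,0],[0,0,0]],[[0,0,0],[0,0,0]],[[0,0,0],[0,0,0]]]'
python3 - <<'E'
from g import *
p=cam("wrist");cv2.imwrite("pics/w3.png",p["image"]);t=cam("top");s=cam("side")
for c in (p,t,s):print(find(c,"reacher_jaw_centre",.014)[:2],find(c,"reacher_grip",.048)[:2])
w=cloud(t);X,Y,Z=[w[...,i] for i in range(3)]
A=np.array([[.983,.182],[-.182,.983]])
m=(Z>.008)&(Z<.03)&(X>.42)&(X<.56)&(Y>.13)&(Y<.25);q=w[m][:,:2]; Q=(q-[.4403,.3626])@A.T
print(len(q))
for a in np.arange(-.24,-.1,.01):
    k=Q[(Q[:,1]>a)&(Q[:,1]<a+.01)]
    if len(k):print(round(a,2),len(k),k[:,0].min().round(3),k[:,0].max().round(3))
E
```

```text
clock: 7.88
eef_pos: [0.5246, 0.0026, 0.0271]
tool_rot: [0.636, 0.771, 0.001, -0.001]
ft_force: [0.1, 2.7, 3.9]
grip_width: 0.0563
grasp_force: 5.3
[] [(0.77, [313, 276], [0.522, 0.002, 0.048])]
[(0.94, [234, 218], [0.477, 0.211, 0.014])] []
[(0.75, [326, 285], [0.473, 0.211, 0.014])] [(0.87, [331, 216], [0.516, -0.002, 0.048])]
234
-0.24 17 0.006 0.021
-0.23 26 -0.003 0.029
-0.22 36 -0.008 0.034
-0.21 28 -0.015 0.045
-0.2 24 -0.025 0.052
-0.19 24 -0.03 0.06
-0.18 21 -0.032 0.058
-0.17 22 -0.03 0.057
-0.16 20 -0.028 0.056
-0.15 16 -0.026 0.057
```

View pics/w3.png

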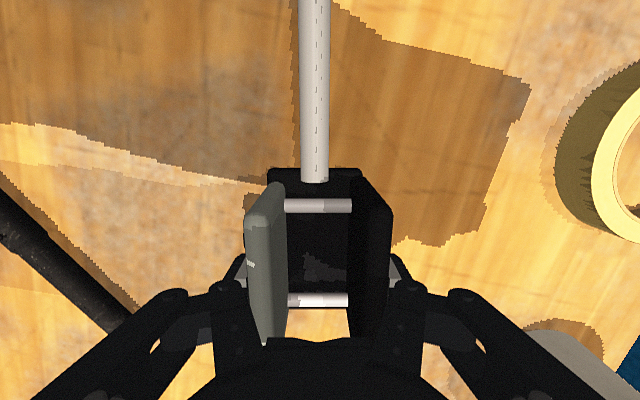

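The reacher follows firmly, with its jaw centre about 15 cm in front of the riser's centre and lined up. I'll insert it now.

```bash
python3 -m creep '[[[15,0,0],[0,0,0]],[[15,0,0],[0,0,0]],[[15,0,0],[0,0,0]],[[15,0,0],[0,0,0]],[[15,0,0],[0,0,0]],[[15,0,0],[0,0,0]],[[15,0,0],[0,0,0]],[[15,0,0],[0,0,0]],[[15,0,0],[0,0,0]],[[0,0,0],[0,0,0]],[[0,0,0],[0,0,0]]]'
python3 - <<'E'
from g import *
t=cam("top");s=cam("side")
for c in (t,s):print(find(c,"reacher_jaw_centre",.014)[:2],find(c,"marker",.0)[:3])
a=cv2.resize(t["image"][170:290,110:310],None,fx=4,fy=4,interpolation=cv2.INTER_CUBIC);cv2.imwrite("pics/t4.png",a)
E
```

```text
clock: 9.7
eef_pos: [0.4992, 0.1337, 0.0273]
tool_rot: [0.637, 0.771, 0.0, -0.0]
ft_force: [-0.7, 0.3, -2.6]
grip_width: 0.0564
grasp_force: 4.9
[(0.81, [188, 225], [0.453, 0.347, 0.014])] [(0.7, [320, 259], [0.359, -0.043, 0.0]), (0.55, [175, 229], [0.441, 0.387, 0.0])]
[] [(0.7, [384, 229], [0.362, -0.042, 0.0]), (0.6, [319, 352], [0.447, 0.379, 0.0])]
```

View pics/t4.png

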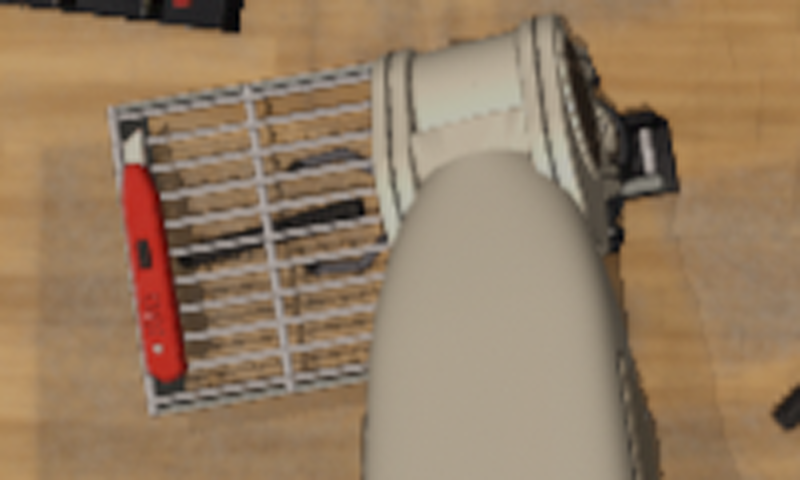

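The open jaws, at (325,160) and (340,265) in the crop, straddle the marker at (320,215) under the wires. I'll squeeze in small steps and watch the force.

```bash
Z='[[0,0,0],[0,0,0]]'; python3 -m creep '[[[0,0,0],[0,0,0]],[[0,0,0],[0,0,0]],[[0,0,0],[0,0,0]]]' 50
python3 -m creep '[[[0,0,0],[0,0,0]],[[0,0,0],[0,0,0]],[[0,0,0],[0,0,0]],[[0,0,0],[0,0,0]]]' 44
python3 -m creep '[[[0,0,0],[0,0,0]],[[0,0,0],[0,0,0]],[[0,0,0],[0,0,0]],[[0,0,0],[0,0,0]]]' 42
```

```text
clock: 10.38
eef_pos: [0.5011, 0.1336, 0.0283]
tool_rot: [0.637, 0.771, 0.001, 0.001]
ft_force: [3.4, -1.7, 4.9]
grip_width: 0.05
grasp_force: 8.2
clock: 10.88
eef_pos: [0.5028, 0.1341, 0.0294]
tool_rot: [0.637, 0.771, 0.003, 0.002]
ft_force: [4.9, 0.1, 8.4]
grip_width: 0.0445
grasp_force: 10.6
clock: 11.38
eef_pos: [0.5032, 0.1342, 0.0298]
tool_rot: [0.637, 0.771, 0.003, 0.003]
ft_force: [5.3, 0.6, 9.5]
grip_width: 0.0428
grasp_force: 27.3
```

```bash
python3 -m creep '[[[0,0,0],[0,0,0]],[[-5,0,0],[0,0,0]],[[-10,0,0],[0,0,0]],[[-14,0,0],[0,0,0]],[[-14,0,0],[0,0,0]],[[-14,0,0],[0,0,0]],[[-14,0,0],[0,0,0]],[[-14,0,0],[0,0,0]],[[-14,0,0],[0,0,0]],[[-14,0,0],[0,0,0]],[[-10,0,0],[0,0,0]],[[-5,0,0],[0,0,0]]]'
python3 - <<'E'
from g import *
t=cam("top");s=cam("side")
for c in (t,s):print(find(c,"reacher_jaw_centre",.014)[:2],find(c,"marker",.0)[:3])
E
```

```text
clock: 12.88
eef_pos: [0.5246, 0.0107, 0.0297]
tool_rot: [0.636, 0.771, 0.003, -0.001]
ft_force: [-1.6, 9.7, 15.7]
grip_width: 0.0427
grasp_force: 28.7
[(0.84, [229, 218], [0.475, 0.227, 0.014])] [(0.76, [218, 223], [0.462, 0.26, 0.0]), (0.39, [322, 258], [0.362, -0.047, 0.0])]
[(0.89, [327, 290], [0.469, 0.224, 0.014])] [(0.78, [389, 228], [0.349, -0.048, 0.0]), (0.52, [325, 303], [0.466, 0.253, 0.0])]
```

The marker follows: its centre has moved from y≈0.38 to 0.26. I'll keep drawing.

```bash
python3 -m creep '[[[-5,0,0],[0,0,0]],[[-10,0,0],[0,0,0]],[[-14,0,0],[0,0,0]],[[-14,0,0],[0,0,0]],[[-14,0,0],[0,0,0]],[[-14,0,0],[0,0,0]],[[-14,0,0],[0,0,0]],[[-14,0,0],[0,0,0]],[[-14,0,0],[0,0,0]],[[-10,0,0],[0,0,0]],[[-5,0,0],[0,0,0]],[[0,0,0],[0,0,0]]]'
python3 -m creep '[[[0,0,0],[0,0,0]],[[0,0,0],[0,0,0]],[[0,0,0],[0,0,0]]]'
python3 - <<'E'
from g import *
t=cam("top");s=cam("side")
for c in (t,s):print(find(c,"reacher_jaw_centre",.014)[:2],find(c,"marker",.0)[:3])
cv2.imwrite("pics/s5.png",s["image"][150:400,200:500].repeat(2,0).repeat(2,1))
E
```

```text
clock: 14.68
eef_pos: [0.5485, -0.1155, 0.0296]
tool_rot: [0.636, 0.771, 0.003, -0.0]
ft_force: [0.1, 7.2, 15.1]
grip_width: 0.0429
grasp_force: 28.6
clock: 15.05
eef_pos: [0.5485, -0.1155, 0.0296]
tool_rot: [0.636, 0.771, 0.002, -0.0]
ft_force: [0.3, 7.3, 14.3]
grip_width: 0.0426
grasp_force: 28.6
[(0.67, [271, 211], [0.499, 0.104, 0.014])] [(0.73, [260, 214], [0.49, 0.137, 0.0]), (0.63, [321, 256], [0.368, -0.045, 0.0]), (0.38, [333, 145], [0.701, -0.077, 0.0])]
[(0.85, [329, 251], [0.494, 0.098, 0.014])] [(0.77, [386, 226], [0.357, -0.057, 0.0]), (0.49, [330, 261], [0.485, 0.121, 0.0])]
```

View pics/s5.png

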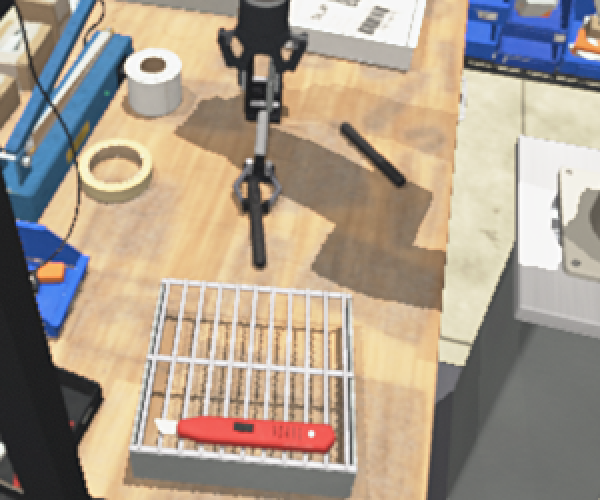

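The marker lies wholly on open bench, held in the jaws at crop (258,200). Next I'll release and rise.

```bash
python3 -m creep '[[[0,0,0],[0,0,0]],[[0,0,0],[0,0,0]],[[0,0,0],[0,0,0]],[[0,0,0],[0,0,0]]]' 58
python3 -m creep '[[[0,0,0],[0,0,0]],[[0,0,0],[0,0,0]],[[0,0,0],[0,0,0]],[[0,0,0],[0,0,0]],[[0,0,-15],[0,0,0]],[[0,0,-25],[0,0,0]],[[0,0,-40],[0,0,0]],[[0,0,-40],[0,0,0]],[[0,0,-40],[0,0,0]],[[0,0,-40],[0,0,0]]]' 85
python3 -m creep '[[[30,0,-20],[0,0,0]],[[30,0,-20],[0,0,0]],[[30,0,0],[0,0,0]],[[0,0,0],[0,0,0]],[[0,0,0],[0,0,0]]]'
python3 - <<'E'
from g import *
p=cam("wrist");cv2.imwrite("pics/w6.png",p["image"]);w=cloud(p);X,Y,Z=[w[...,i] for i in range(3)]
for n in ["marker","reacher_jaw_centre","reacher_grip"]:print(n,find(p,n,.01))
dark=p["image"].max(-1)<60
m=comp(p,dark&(X>.43)&(X<.56)&(Y>.115)&(Y<.25)&(Z>.005)&(Z<.03));q=w[m].astype(np.float32);print(len(q),cv2.minAreaRect(q[:,:2].copy()),np.median(q[:,2]))
o=bot.get_obs();print(o["eef_pos"])
t=cam("top");w=cloud(t);X,Y,Z=[w[...,i] for i in range(3)]
m=(Z>.03)&(Z<.06)&(X>.28)&(X<.6)&(Y>-.57)&(Y<-.25);m=comp(t,m);q=w[m].astype(np.float32);print("tray",cv2.minAreaRect(q[:,:2].copy()))
E
```

```text
clock: 15.85
eef_pos: [0.5468, -0.1178, 0.0267]
tool_rot: [0.637, 0.771, -0.0, -0.001]
ft_force: [-1.7, 1.1, 1.2]
grip_width: 0.058
grasp_force: 3.9
clock: 17.1
eef_pos: [0.5475, -0.1179, 0.23]
tool_rot: [0.637, 0.771, 0.0, 0.001]
ft_force: [-0.1, -0.6, -0.5]
grip_width: 0.0848
grasp_force: 0.0
clock: 17.73
eef_pos: [0.5306, -0.0298, 0.2679]
tool_rot: [0.637, 0.771, 0.0, 0.0]
ft_force: [0.5, -1.0, 1.0]
grip_width: 0.085
grasp_force: 0.0
marker [(0.75, [311, 45], [0.491, 0.129, 0.01]), (0.72, [199, 157], [0.359, -0.041, 0.01])]
reacher_jaw_centre []
reacher_grip [(0.61, [314, 240], [0.546, -0.137, 0.01])]
756 ((0.4838753938674927, 0.144500270485878), (0.016829561442136765, 0.06587998569011688), 17.70964241027832) 0.016700052
[ 0.53061105 -0.03030415  0.26715177]
tray ((0.4427677094936371, -0.3991324007511139), (0.262854665517807, 0.24543309211730957), 88.13204193115234)
```

View pics/w6.png

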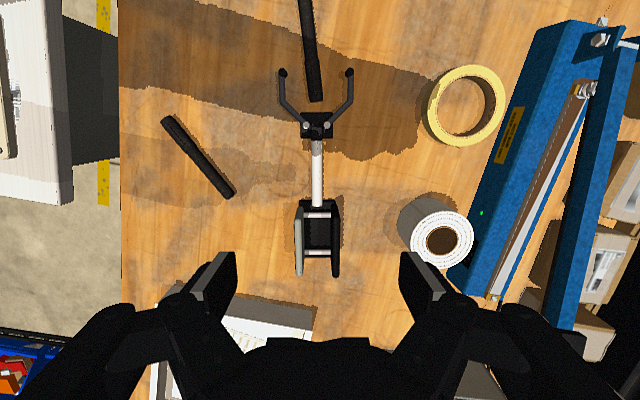

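Released: the jaws are open at (283,73) and (349,73), the reacher is flat, and the marker runs from (317,100) up past the frame. I'll move over it and measure.

```bash
python3 -m creep '[[[40,0,0],[0,0,-0.06]],[[40,0,0],[0,0,-0.06]],[[40,0,0],[0,0,0]],[[40,0,0],[0,0,0]],[[0,0,20],[0,0,0]],[[0,0,0],[0,0,0]],[[0,0,0],[0,0,0]]]'
python3 - <<'E'
from g import *
p=cam("wrist");w=cloud(p);X,Y,Z=[w[...,i] for i in range(3)]
for n in ["marker","reacher_jaw_centre","jaw_left","jaw_right"]:print(n,find(p,n,.01))
dark=p["image"].max(-1)<60
m=comp(p,dark&(X>.42)&(X<.53)&(Y>.05)&(Y<.25)&(Z>.005)&(Z<.03));q=w[m].astype(np.float32);print(len(q),cv2.minAreaRect(q[:,:2].copy()),np.median(q[:,2]))
o=bot.get_obs();print(o["eef_pos"],R.from_quat(o["tool_rot"]).as_matrix().round(3).tolist())
m=(Z>.005)&(Z<.05)&(X>.38)&(X<.6)&(Y>.0)&(Y<.25)
b=np.full(m.shape,255,np.uint8)
cv2.imwrite("pics/w7.png",p["image"])
E
```

```text
clock: 18.85
eef_pos: [0.4891, 0.1242, 0.2476]
tool_rot: [0.59, 0.807, 0.0, 0.0]
ft_force: [0.0, -0.0, 0.9]
grip_width: 0.0851
grasp_force: 0.0
marker [(0.96, [320, 168], [0.489, 0.133, 0.01]), (0.67, [203, 252], [0.36, -0.042, 0.01])]
reacher_jaw_centre []
jaw_left [(0.52, [307, 232], [0.5, 0.038, 0.01])]
jaw_right [(0.6, [323, 233], [0.522, 0.044, 0.01])]
1255 ((0.488313764333725, 0.1299038827419281), (0.01711326092481613, 0.13552920520305634), 18.077234268188477) 0.017114665
[0.48925309 0.12434192 0.24784162] [[-0.304, 0.953, 0.001], [0.953, 0.304, 0.0], [-0.0, 0.001, -1.0]]
```

View pics/w7.png

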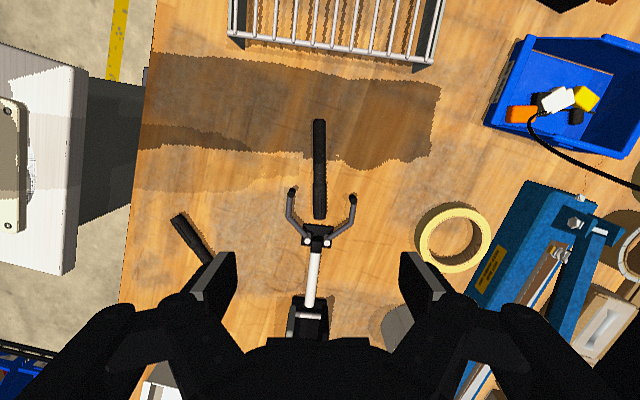

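The marker's centre is at (0.488, 0.130), clear of the riser, with the jaw pads straddling its rear at (290,192) and (352,195). I'll grasp its front part.

```bash
python3 -m creep '[[[25.5,0.5,40],[0,0,0]],[[0,0,40],[0,0,0]],[[0,0,40],[0,0,0]],[[0,0,40],[0,0,0]],[[0,0,40],[0,0,0]],[[0,0,20],[0,0,0]],[[0,0,14],[0,0,0]],[[0,0,5],[0,0,0]],[[0,0,0],[0,0,0]],[[0,0,0],[0,0,0]]]' 50
python3 -m creep '[[[0,0,0],[0,0,0]],[[0,0,0],[0,0,0]],[[0,0,0],[0,0,0]],[[0,0,0],[0,0,0]],[[0,0,0],[0,0,0]],[[0,0,0],[0,0,0]]]' 10
```

```text
clock: 20.35
eef_pos: [0.4824, 0.1494, 0.0092]
tool_rot: [0.59, 0.808, 0.001, 0.001]
ft_force: [0.1, -0.6, 0.2]
grip_width: 0.0502
grasp_force: 0.0
clock: 21.1
eef_pos: [0.4821, 0.1494, 0.0091]
tool_rot: [0.59, 0.808, 0.001, 0.0]
ft_force: [-0.8, -0.4, 5.9]
grip_width: 0.0164
grasp_force: 60.9
```

```bash
python3 -m creep '[[[0,0,-15],[0,0,0]],[[0,0,-30],[0,0,0]],[[0,0,-45],[0,0,0]],[[0,0,-45],[0,0,0]],[[0,0,-45],[0,0,0.17]],[[0,0,0],[0,0,0.17]],[[0,0,0],[0,0,0]],[[0,0,0],[0,0,0]]]'
python3 -m creep '[[[-20,-2.3,0],[0,0,0]],[[-45,-2.3,0],[0,0,0]],[[-55,-2.3,0],[0,0,0]],[[-55,-2.3,0],[0,0,0]],[[-55,-2.3,0],[0,0,0]],[[-60,-2.3,0],[0,0,0]],[[-60,-2.3,0],[0,0,0]],[[-60,-2.3,0],[0,0,0]],[[-55,-2.3,0],[0,0,0]],[[-45,-2.3,0],[0,0,0]],[[-20,0,0],[0,0,0]],[[0,0,0],[0,0,0]]]'
python3 - <<'E'
from g import *
t=cam("top");s=cam("side");w=cam("wrist");cv2.imwrite("pics/w8.png",w["image"])
for c in (t,s,w):print(find(c,"marker",.18)[:3],find(c,"tray",0)[:2])
o=bot.get_obs();print(o["eef_pos"],o["grip_width"],o["joint_pos"])
E
```

```text
clock: 22.1
eef_pos: [0.4809, 0.149, 0.1878]
tool_rot: [0.717, 0.697, -0.001, -0.0]
ft_force: [-0.7, 0.1, -0.5]
grip_width: 0.0164
grasp_force: 60.2
clock: 23.6
eef_pos: [0.4413, -0.3808, 0.1874]
tool_rot: [0.718, 0.696, 0.0, -0.001]
ft_force: [0.1, 0.2, 0.8]
grip_width: 0.0166
grasp_force: 60.2
[(0.69, [462, 236], [0.436, -0.399, 0.18]), (0.49, [322, 260], [0.372, -0.046, 0.18])] [(0.96, [442, 234], [0.438, -0.402, 0.0])]
[(0.65, [386, 229], [0.356, 0.141, 0.18]), (0.45, [384, 111], [0.439, -0.41, 0.18])] [(0.88, [376, 156], [0.441, -0.405, 0.0])]
[(0.85, [319, 276], [0.441, -0.397, 0.18])] []
[ 0.4427606  -0.37912501  0.18858003] 0.016249553995683553 [-7.08142164e-01  4.25054695e-01  1.55224066e-01  1.30069977e+00
  3.10537373e-05  8.91676824e-01]
```

View pics/w8.png

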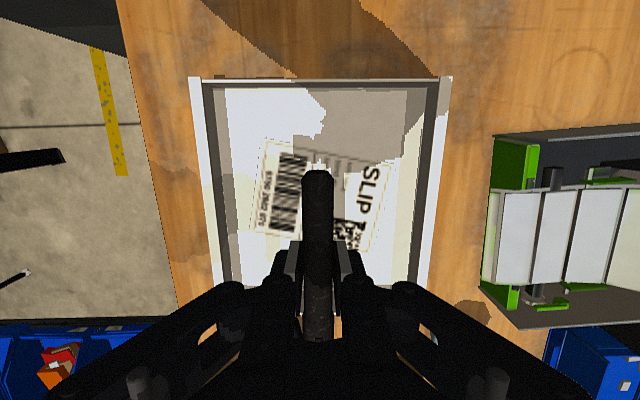

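The marker is held level over the middle of the tray at (318,250). I'll lower it and release.

```bash
python3 -m creep '[[[0,0,25],[0,0,0]],[[0,0,40],[0,0,0]],[[0,0,40],[0,0,0]],[[0,0,35],[0,0,0]],[[0,0,20],[0,0,0]],[[0,0,10],[0,0,0]],[[0,0,4],[0,0,0]],[[0,0,0],[0,0,0]],[[0,0,0],[0,0,0]]]'
python3 -m creep '[[[0,0,0],[0,0,0]],[[0,0,0],[0,0,0]],[[0,0,0],[0,0,0]],[[0,0,0],[0,0,0]],[[0,0,-10],[0,0,0]],[[0,0,-25],[0,0,0]],[[0,0,-40],[0,0,0]],[[0,0,-40],[0,0,0]],[[0,0,-40],[0,0,0]],[[0,0,-40],[0,0,0]],[[0,0,0],[0,0,0]],[[0,0,0],[0,0,0]]]' 45
python3 - <<'E'
from g import *
t=cam("top");w=cam("wrist");cv2.imwrite("pics/w9.png",w["image"]);P=cloud(w);X,Y,Z=[P[...,i] for i in range(3)]
m=comp(w,(w["image"].max(-1)<60)&(X>.4)&(X<.49)&(Y>-.51)&(Y<-.29)&(Z<.06));q=P[m].astype(np.float32);print(len(q),cv2.minAreaRect(q[:,:2].copy()),np.percentile(q[:,2],[5,50,95]))
print(find(w,"marker",.003)[:2],find(t,"tray",0)[:1],find(t,"reacher_jaw_centre",.014)[:1],find(t,"reacher_grip",.048)[:1],find(t,"label_roll",0)[:1],find(t,"masking_roll",0)[:1])
TP=cloud(t);X,Y,Z=[TP[...,i] for i in range(3)]
q=TP[(X>.45)&(X<.63)&(Y>-.2)&(Y<-.03)&(Z>.055)&(Z<.1)].astype(np.float32);print("grip",cv2.minAreaRect(q[:,:2].copy()),np.percentile(q[:,2],[5,95]))
E
```

```text
clock: 25.18
eef_pos: [0.4431, -0.3804, 0.0154]
tool_rot: [0.718, 0.696, 0.0, 0.001]
ft_force: [0.3, 0.5, -0.8]
grip_width: 0.0163
grasp_force: 60.2
clock: 26.68
eef_pos: [0.4422, -0.3797, 0.2094]
tool_rot: [0.718, 0.696, -0.0, 0.0]
ft_force: [-0.1, -0.4, 0.3]
grip_width: 0.0452
grasp_force: 0.0
1612 ((0.4562208354473114, -0.4018588662147522), (0.136931911110878, 0.04593277722597122), 87.94769287109375) [0.00416926 0.01989417 0.02299544]
[(0.61, [318, 195], [0.441, -0.4, 0.003])] [(0.82, [444, 232], [0.445, -0.406, 0.0])] [(0.94, [272, 210], [0.502, 0.102, 0.014])] [(0.63, [349, 195], [0.547, -0.122, 0.048])] [(0.95, [336, 144], [0.704, -0.086, 0.0])] [(0.89, [278, 145], [0.697, 0.088, 0.0])]
grip ((0.5461211800575256, -0.11992858350276947), (0.06061069667339325, 0.08787498623132706), 11.231233596801758) [0.06265442 0.07998369]
```

View pics/w9.png

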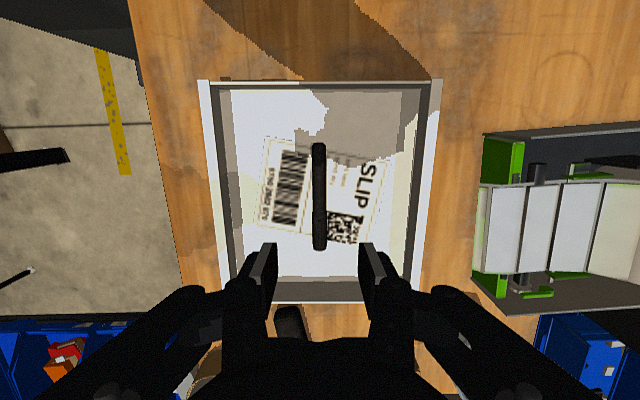

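The marker lies flat in the tray at (319,197). The reacher is flat and free at its full 60.6 mm over both bars, its jaws are outside the riser, and neither roll has moved noticeably. I'll hand in the job.

```bash
python3 -c "
from workcell import workorder
print(workorder.job_done())"
```

```text
the job is handed in; nothing more can be done
None
```

The job is handed in: the marker was drawn out with the reacher and laid flat in the tray, and the reacher was left flat with its jaws open outside the riser; the hand-in returned no verdict.

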